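Load the van tray and fold its gate shut

TASK

Stand the loose navy carton upright in the van tray's row with the other two, let it go, and push the sliding end stop snug so the three cartons stand tight between it and the end wall. Then fold the jointed gate fully shut round the row, leaf by leaf: first the long side leaf, then the end leaf over the lug on the stop, and last the hasp leaf over its staple. Leave the glue bottle, the spray can and the tape measure where they stand.

Things in the scene. Friction and masses are not known exactly. Their poses are not given: they have to be found in the camera images.
- tray: The van tray, fixed: plywood base 290 x 122 x 12 mm. Origin on the bench under mid width of the row, 120 mm from the end wall's inner face. +x runs along the row to the blue end wall (far end), +y to the staple's side (left), -y to the gate's first hinge (right). Row floor 12 mm above the bench; guide rails with inner faces at y = +-35 mm, 28 mm above the bench.
- stop (a joint): Sliding end stop (m): 0 = fully back, grows towards the end wall; its front face is at tray x = -0.095 + value. Three cartons with no gaps give 0.080. Blue plate 7 mm thick, 66 mm wide, top 92 mm above the bench; behind it a foot 39 mm long, up to 26 mm above the bench, and at mid width a lug 6 mm wide, 25 mm long, 40 to 54 mm above the bench. 3 N of friction plus the cartons'; stays where left.
- stop_back (a point): Point on the back face (away from the cartons) of the stop's plate, mid width, 78 mm above the bench, above the lug: push here towards tray +x. Axes as the tray.
- side_leaf (a joint): First, long gate leaf (rad): 0 = shut along the right (-y) side of the row, grows as it swings out (counter-clockwise from above). Vertical hinge fixed at tray (130, -50) mm; next hinge 163 mm on. All leaves are steel plates 6 mm thick, 30 to 64 mm above the bench, on stiff hinges that stay where left (0.12, 0.08, 0.05 N m), with a hard stop at 0.
- end_leaf (a joint): Second leaf (rad): 0 = shut, across behind the stop from tray (-33, -50) to (-33, +50) mm, its slot over the stop's lug; pi/2 = in line with the side leaf; grows counter-clockwise. 100 mm from hinge to hinge. Swing it in after the side leaf, else the lug shoves it open. A stop that is not snug is pushed ahead of it but left about 7 mm loose.
- hasp_leaf (a joint): Third, last leaf (rad): 0 = shut along the left (+y) side of the row from tray (-33, +50) to (45, +50) mm, its slot over the staple; pi/2 = in line with the end leaf; grows counter-clockwise. Swing it in after the end leaf, else it strikes the staple.
- side_post (a point): Side leaf's black upright push post, round, 14 mm thick, 45 to 110 mm above the bench; 128 mm along the leaf from its hinge and 15 mm outside it (tray (2, -65) mm when shut). Point on the post's axis 90 mm above the bench. Axes as the tray when shut, turning with the leaf.
- end_post (a point): The same on the end leaf: post 78 mm along the leaf from its hinge, 15 mm outside it (at tray (-48, +28) mm when shut).
- hasp_post (a point): The same on the hasp leaf: post 69 mm along the leaf from its hinge, 15 mm outside it (at tray (36, +65) mm when shut).
- tray_staple (a point): Tip of the fixed staple on the left side of the tray: a steel loop 6 mm wide, 40 to 54 mm above the bench, sticking out to +y to tray y = 68 mm at tray x = 13 mm, on a bracket whose top is 60 mm above the bench.
- tray_wall (a point): Middle of the end wall's inner face, mid width, 60 mm above the bench; the wall's top is 92 mm above the bench. Axes as the tray.
- carton_a_mid (a point): Centre of a navy carton with gold bands (rigid, about 0.25 kg) standing on end in the row next to the end wall: 45 mm thick (own z axis, along the row), 62 mm wide (own x axis, across the row), 100 mm tall (own y axis, up).
- carton_b_mid (a point): Centre of the second identical carton standing in the row, on the stop's side of the first; small gaps may lie between them.
- carton_c: The loose navy carton, the same as the other two, standing on end on the bench to the left of the tray, turned. Origin in the middle of one of its 62 x 100 mm faces, 50 mm above its foot; own y axis up, own z axis (45 mm, from the origin inwards) and x axis (62 mm) level.
- carton_c_mid (a point): Centre of the loose carton; axes as the other cartons: x across its 62 mm width (grasp here), y up, z across its 45 mm thickness.
- glue_bottle: Bystander: brown glue squeeze bottle with a red nozzle, 47 mm diameter, 168 mm tall, origin under its middle. Leave it.
- spray_can: Bystander: black and red spray can, 65 mm diameter, 199 mm tall, origin under its middle. Leave it.
- tape_measure: Bystander: orange tape measure, 36 x 78 x 64 mm, origin under its middle. Leave it.

How it is judged:
By the outcome, as a careful person would: the job done as asked, in the order asked, and still so for the second after the job is handed in, with the robot touching nothing.
It also fails if it takes over 72 s, if anything falls off the work surface, if the arm or the gripper's body presses on something with over 40 N, if the wrist force passes 120 N, or if a joint passes its speed limit or range.

ROBOT

A 6-joint arm with a two-finger parallel gripper is mounted at the origin on a cart in front of the work surface, level with it; the furniture and walls round the work are solid. World frame = base frame: x ahead of the robot, y to its left, z up, the work surface at z = 0. Lengths are in m, angles in degrees, forces in N, time in s.
With the tool pointing down it reaches from about 0.25 to 0.725 m from the base axis. Payload 9.7 kg.
Tool frame: the origin (TCP) lies between the finger pads; the fingertips stand 25 mm ahead of it and the grasp point (between the pads) lies 6 mm ahead of it; z points along the fingers, y is the line along which they close (so a half turn about z gives the same grasp; the last joint's range is limited). The gripper opens to 85 mm and grips with 20 to 120 N. Pads are 22 mm wide; open, the fingers measure 114 mm over their backs; the gripper's body (76 mm by 85 mm) begins 54 mm behind the grasp point. The pads swing forward as they close: fully open they stand 13 mm farther back than shut.
Start: joints at [-73.854, 4.979, 10.078, 95.1, 0, 90], TCP at [0.153, -0.528, 0.256] pointing down, gripper open.
Joint ranges: [-179.16, 179.16], [-48.56, 103.87], [-65.8, 70.77], [-126.05, 130.52], [-82.76, 87.17], [-180, 180]. Speed limits (degrees/s): [127.2, 127.2, 147.25, 180, 180, 180].

INTERFACE

Orientations are given as [roll, pitch, yaw] about the fixed x, y, z axes, in that order (R = Rz(yaw) Ry(pitch) Rx(roll)).
In Python, from workcell import bot, vision, job gives the robot as it stands (bot), with the cameras (vision) and the job (job).
- The arm moves only by the shell command python3 drive.py 'ROWS' [FORCE]. ROWS is rows parted by semicolons, their numbers by spaces, 1 to 5 of them, each of 5 numbers: dx, dy, dz in m, then a turn about the tool's z in degrees, then the finger opening in m; each row is the pose to reach, as a shift and turn from the pose commanded when the command began, along the tool's axes at that moment; what a row does not reach only later rows make up. A row lasts 1/12 s, in which the tool goes at most 0.0417 m and 7.16 degrees, less where a joint would pass 70% of its speed; a pose out of reach is approached as far as the arm can. The fingers move at their own pace and stop on an object; FORCE is the grip in N (left out, the last holds). Time passes only in rows, so rows that do not move let the fingers close. It prints the time, the measured TCP pose, the force, the opening and the grip force at its end.
- bot.get_obs(): the state, without advancing time (a new reading comes with each control period).
- vision.camera(name): name is "side" or "top"; returns the picture (384x512x3 uint8, blue, green, red); there is no depth.
- vision.camera_info(name): a dict with "mtx" (3x3 intrinsics, pixels), "k1" (the pictures are not rectified: a ray, as slopes to the right and down, at radius r is drawn at 1 + k1 r^2 times it, then the intrinsics apply), "extrinsics" (4x4, takes a point from camera to world coordinates). Camera axes: x right, y down, z forward; pixel columns grow to the right and rows downward; lengths in m; the calibration is good to about 2 mm. A picture is of the moment at which its call begins. camera_info takes no time and is no camera call.
- job.job_done(): hands the job in; it is judged then, once.
The state is a dict: "time": time; "q": joint angles; "qd": joint speeds; "joint_efforts": joint torques, N m; "ee_pos": TCP position; "tcp_rot": TCP orientation; "wrist_force": force on the tool from outside, world axes, zero at the start; "torque": the same for the moment, N m; "opening": finger opening in m; "grasp_force": force on a finger pad.
Only numpy, scipy, OpenCV 4.12 (cv2) and the standard library are available. Lean on these libraries where they do the work, as an engineer would, in place of code of your own. Each camera call takes 0.05 s, during which the arm holds its last target. There are 200 camera calls.

## Working session

There is one attempt and no reset: what is moved stays moved. The work goes in short steps, Python scripts to look and compute and a shell command to move; the robot and the scene stay as the last step left them, time stands still between calls to the robot, and variables do not carry over. Pictures are saved under pics/ and viewed, at most 10 in all, crops included, and the job is handed in when it is done.

```bash
ls; mkdir -p pics
python3 - <<'E'
from workcell import bot, vision, job
import cv2
for n in("top","side"):
    cv2.imwrite(f"pics/{n}0.png",vision.camera(n)); i=vision.camera_info(n); print(n,i["mtx"],i["k1"],i["extrinsics"])
o=bot.get_obs(); print(o["ee_pos"],o["tcp_rot"],o["opening"],o["time"])
E
```

```text
drive.py
pics
workcell.py
top [[437.25812328   0.         257.02534345]
 [  0.         437.25812328 190.61375186]
 [  0.           0.           1.        ]] -0.05368894328609167 [[-1.56451815e-03 -9.89746435e-01  1.42826980e-01  3.50406574e-01]
 [-9.99791520e-01 -1.35959480e-03 -2.03732242e-02 -4.73908410e-02]
 [ 2.03585129e-02 -1.42829078e-01 -9.89537966e-01  1.50043596e+00]
 [ 0.00000000e+00  0.00000000e+00  0.00000000e+00  1.00000000e+00]]
side [[399.7995395    0.         257.46241642]
 [  0.         399.7995395  194.9838239 ]
 [  0.           0.           1.        ]] -0.013186673159244464 [[ 0.64973699  0.66321214 -0.37147207  0.95262108]
 [ 0.76015676 -0.56566179  0.31966925 -0.40117651]
 [ 0.00188097 -0.49007794 -0.87167659  0.99516255]
 [ 0.          0.          0.          1.        ]]
[ 0.15292448 -0.52814566  0.25565851] [-1.79932453e+02 -1.46273824e-03  1.61456314e+01] 0.08513164413776549 0.1
```

View pics/top0.png

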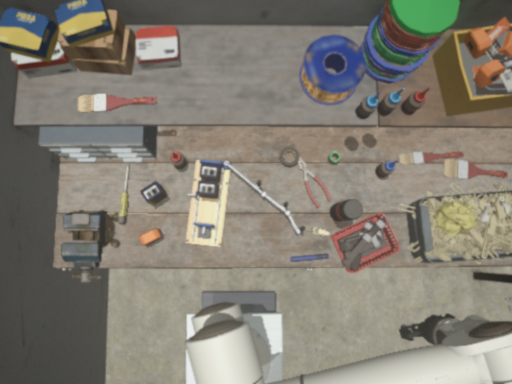

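View pics/side0.png

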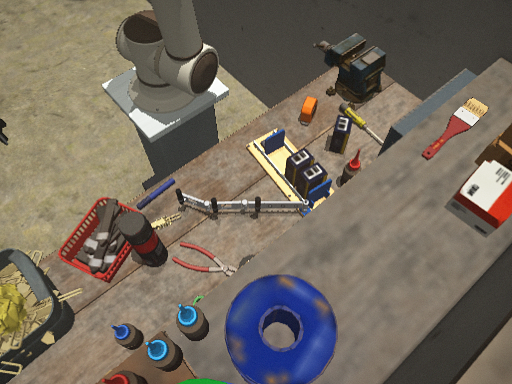

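Top view: tray at px (188–230, 160–245), loose carton at (153,193), glue (178,160), tape (150,237), gate open from (227,163) to (299,232), can at (347,210). The side view shows the same scene, with the carton at (341,132). I'll enlarge both.

Run:
```python
import cv2
a=cv2.imread("pics/top0.png")[145:255,130:320]; cv2.imwrite("pics/top0c.png",cv2.resize(a,None,fx=4.2,fy=4.2,interpolation=cv2.INTER_CUBIC))
a=cv2.imread("pics/side0.png")[85:225,165:375]; cv2.imwrite("pics/side0c.png",cv2.resize(a,None,fx=3.8,fy=3.8,interpolation=cv2.INTER_CUBIC))
```

```text
(no output)
```

View pics/top0c.png

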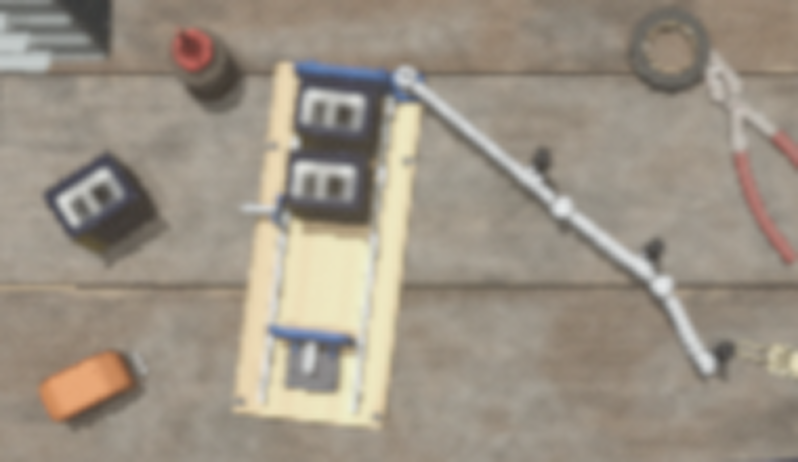

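View pics/side0c.png

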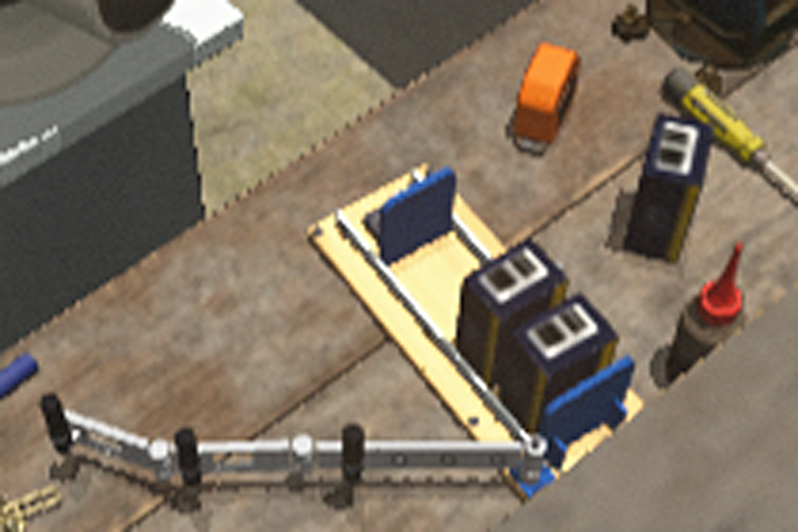

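```bash
cat > h.py <<'E'
import numpy as np, cv2
from workcell import bot, vision, job
from scipy.optimize import least_squares
I={n:vision.camera_info(n) for n in("top","side")}
CR={"top":(130,145,4.2),"side":(165,85,3.8)}
def proj(n,P):
    i=I[n];T=np.linalg.inv(i["extrinsics"]);p=np.atleast_2d(P)@T[:3,:3].T+T[:3,3]
    s=p[:,:2]/p[:,2:];s=s*(1+i["k1"]*(s**2).sum(1,keepdims=True))
    return s*i["mtx"][0,0]+i["mtx"][:2,2]
def c2p(n,c):
    a,b,f=CR[n];return (np.atleast_2d(c)+.5)/f-.5+[a,b]
def p2c(n,p):
    a,b,f=CR[n];return (p-[a,b]+.5)*f-.5
def rot(a): return np.array([[np.cos(a),-np.sin(a)],[np.sin(a),np.cos(a)]])
def tw(t,p): # tray pose (x,y,yaw rad), tray pts Nx3 m
    p=np.atleast_2d(np.array(p,float));q=p.copy();q[:,:2]=p[:,:2]@rot(t[2]).T+t[:2];return q
def gate(a): # angles side,end,hasp -> tray-frame hinge2, hinge3, tip, posts (2D, m)
    h1=np.array([.130,-.050]);d=rot(a[0]);h2=h1+d@[-.163,0];sp=h1+d@[-.128,-.015]
    d=d@rot(a[1]);h3=h2+d@[0,.1];ep=h2+d@[-.015,.078]
    d=d@rot(a[2]);tip=h3+d@[.078,0];hp=h3+d@[.069,.015]
    return h1,h2,h3,tip,sp,ep,hp
E
cat > fit.py <<'E'
from h import *
z=lambda p,h:[*p,h]
def pts(v):
    t=v[:3];b0=v[3];g=gate(v[4:7]);sx=-.095+v[7]-.0035
    return tw(t,[[b0,.061,.012],[b0,-.061,.012],[b0+.29,.061,.012],[b0+.29,-.061,.012],[.013,.068,.047],[.1235,.033,.092],[.1235,-.033,.092],[sx,.033,.092],[sx,-.033,.092]]+[z(p,.066) for p in g[:3]]+[z(p,.110) for p in g[4:]])
O={"top":{0:(233,411),1:(381,427),2:(278,63),4:(243,208),5:(297,67),6:(392,73),7:(271,330),8:(355,341),9:(405,77),10:(562,206),11:(660,285),12:(541,155),13:(653,242),14:(724,350)},
"side":{0:(427,165),1:(311,232),2:(643,405),3:(523,500),7:(455,170),8:(383,212),9:(535,443),10:(302,443),11:(160,448),12:(352,428),13:(186,432),14:(50,400)}}
def res(v):
    P=pts(v);return np.concatenate([((proj(n,P[list(o)])-c2p(n,list(o.values())))).ravel() for n,o in O.items()])
r=least_squares(res,[.45,.1,0.05,-.16,.8,1.57,1.2,.0],loss="soft_l1")
v=r.x;print(np.round(v,4));print(np.round(res(v).reshape(-1,2),1).tolist())
# loose carton: label/top corners, z=.1
def cc(c,h): 
    q=np.array([[a*.031,b*.0225] for a,b in((-1,-1),(1,-1),(1,1),(-1,1))])@rot(c[2]).T+c[:2];return np.c_[q,np.full(4,h)]
OC={"top":[(45,193),(107,153),(143,192),(80,240)],"side":[(645,177),(660,115),(712,122),(697,183)]}
best=None
for y0 in np.radians([30,60,120,150]):
  for k in range(4):
    f=lambda c:np.concatenate([(proj("top",cc(c,.1))-c2p("top",OC["top"])).ravel(),(proj("side",np.roll(cc(c,.1),k,0))-c2p("side",OC["side"])).ravel()])
    s=least_squares(f,[.45,.3,y0])
    if best is None or s.cost<best.cost:best=s;R=f(s.x)
print(best.x,np.degrees(best.x[2]),best.cost,np.round(R,1))
c=best.x
ims=[]
for n in CR:
    a,b,fz=CR[n];im=cv2.imread(f"pics/{n}0c.png")
    P=[(pts(v),(0,255,0))]+[(cc(c,h),(0,0,255)) for h in(0,.1)]
    for p,col in P:
        q=p2c(n,proj(n,p)).astype(int)
        if len(q)==4: cv2.polylines(im,[q.reshape(-1,1,2)],True,col,1)
        else:
            for w in q: cv2.circle(im,tuple(map(int,w)),4,col,1)
    ims.append(im)
w=min(i.shape[1] for i in ims)
o=np.vstack([ims[0][:,:w],ims[1][:,:w]]);cv2.imwrite("pics/ov.png",cv2.resize(o,None,fx=.6,fy=.6))
E
python3 fit.py
```

```text
[ 0.529   0.0881 -0.0997 -0.1486  0.9576  1.6265  1.1227  0.0172]
[[0.5, 0.2], [1.2, 0.0], [-0.1, -0.6], [0.4, -0.2], [0.3, -0.6], [-2.3, -0.0], [-0.9, -1.2], [-0.5, -1.7], [0.3, -0.8], [-0.1, 0.2], [0.7, -0.3], [0.2, -0.1], [0.9, 0.8], [0.7, 0.2], [-0.3, -1.2], [-2.2, -0.8], [3.3, 2.0], [0.9, -0.9], [-0.4, -0.7], [-0.3, -1.2], [0.4, -0.3], [0.2, -0.7], [-0.3, -0.4], [0.2, 0.2], [-0.4, 0.4], [-0.1, -0.4]]
[0.55192232 0.26456914 5.20111007] 298.0016555907865 802.2158437828558 [  5.7  10.7   8.1  11.3  -6.6 -10.2  -8.8 -12.7  13.2   2.9  14.9   3.3
 -13.8  -3.  -15.9  -3.3]
```

View pics/ov.png

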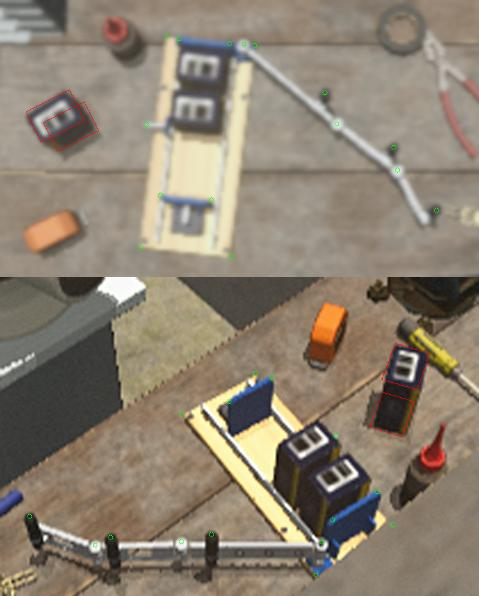

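Tray, stop, staple and gate fit (residuals are mostly under 1 px). The carton's corner order was reversed, so I'll fix that.

```bash
sed -i 's/((-1,-1),(1,-1),(1,1),(-1,1))/((-1,-1),(-1,1),(1,1),(1,-1))/' fit.py
cat >> fit.py <<'E'
def pt(n,c,h):
    i=I[n];s=(c2p(n,c)[0]-i["mtx"][:2,2])/i["mtx"][0,0]
    s=s/(1+i["k1"]*(s@s));E=i["extrinsics"];d=E[:3,:3]@[*s,1];k=(h-E[2,3])/d[2];return E[:3,3]+k*d
T=lambda p:(p[:2]-v[:2])@rot(v[2])
for nm,n,cx,h in [("a","top",(334,113),.112),("b","top",(325,184),.112),("a","side",(569,328),.112),("b","side",(514,275),.112),("c","top",(92,200),.1),("c","side",(678,148),.1),("glue tip","top",(193,47),.168),("glue tip","side",(739,247),.168),("can","top",((347-130)*4.2,(204-145)*4.2),.199),("tape","top",(88,384),.064),("tape","side",(555,62),.064)]:
    p=pt(n,cx,h);print(nm,n,np.round(p,4),"tray",np.round(T(p),4))
E
python3 fit.py
```

```text
[ 0.529   0.0881 -0.0997 -0.1486  0.9576  1.6265  1.1227  0.0172]
[[0.5, 0.2], [1.2, 0.0], [-0.1, -0.6], [0.4, -0.2], [0.3, -0.6], [-2.3, -0.0], [-0.9, -1.2], [-0.5, -1.7], [0.3, -0.8], [-0.1, 0.2], [0.7, -0.3], [0.2, -0.1], [0.9, 0.8], [0.7, 0.2], [-0.3, -1.2], [-2.2, -0.8], [3.3, 2.0], [0.9, -0.9], [-0.4, -0.7], [-0.3, -1.2], [0.4, -0.3], [0.2, -0.7], [-0.3, -0.4], [0.2, 0.2], [-0.4, 0.4], [-0.1, -0.4]]
[0.55207925 0.26433285 3.79074043] 217.193427868168 69.74536730390227 [ 0.1 -3.4 -3.3 -2.1 -0.8  3.7  2.8  0.6 -3.3 -3.2 -5.4  1.2  2.4  2.9
  4.8 -1. ]
a top [0.6128 0.0783 0.112 ] tray [ 0.0844 -0.0014]
b top [0.5577 0.0844 0.112 ] tray [ 0.0289 -0.0008]
a side [0.6182 0.0834 0.112 ] tray [0.0892 0.0042]
b side [0.5613 0.085  0.112 ] tray [0.0325 0.0001]
c top [0.5468 0.2645 0.1   ] tray [0.0002 0.1773]
c side [0.5519 0.2656 0.1   ] tray [0.0052 0.1789]
glue tip top [0.6517 0.1784 0.168 ] tray [0.1132 0.1021]
glue tip side [0.6672 0.1844 0.168 ] tray [0.128  0.1096]
can top [ 0.499  -0.3443  0.199 ] tray [ 0.0133 -0.4332]
tape top [0.4073 0.2711 0.064 ] tray [-0.1393  0.17  ]
tape side [0.4094 0.2813 0.064 ] tray [-0.1382  0.1803]
```

View pics/ov.png

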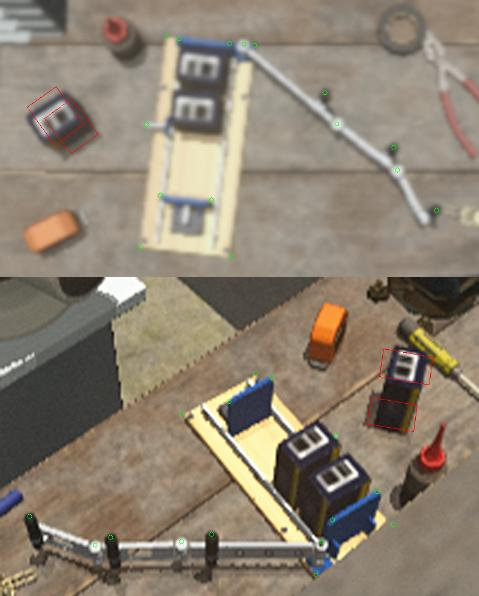

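```bash
sed -i 's/((-1,-1),(-1,1),(1,1),(1,-1))/((-1,1),(1,1),(1,-1),(-1,-1))/' fit.py; sed -i 's/\[30,60,120,150\]/[-57]/' fit.py; python3 fit.py | sed -n '3,40p'
```

```text
[ 0.55206518  0.26437715 -0.94230389] -53.99003563578721 5.866655195883288 [-0.5  0.   0.5 -1.5 -0.2  0.3 -1.1  0.  -0.9 -0.5 -1.8 -0.6 -0.1  0.4
  1.3  0.9]
a top [0.6128 0.0783 0.112 ] tray [ 0.0844 -0.0014]
b top [0.5577 0.0844 0.112 ] tray [ 0.0289 -0.0008]
a side [0.6182 0.0834 0.112 ] tray [0.0892 0.0042]
b side [0.5613 0.085  0.112 ] tray [0.0325 0.0001]
c top [0.5468 0.2645 0.1   ] tray [0.0002 0.1773]
c side [0.5519 0.2656 0.1   ] tray [0.0052 0.1789]
glue tip top [0.6517 0.1784 0.168 ] tray [0.1132 0.1021]
glue tip side [0.6672 0.1844 0.168 ] tray [0.128  0.1096]
can top [ 0.499  -0.3443  0.199 ] tray [ 0.0133 -0.4332]
tape top [0.4073 0.2711 0.064 ] tray [-0.1393  0.17  ]
tape side [0.4094 0.2813 0.064 ] tray [-0.1382  0.1803]
```

Carton c sits at (0.552, 0.2645) with its long axis at about −55°. Row slot: b's front is at about x = 0.0085 and the stop is at −0.078. I'll place c at tray x = −0.025 and start moving now.

```bash
cat > goal.py <<'E'
import sys;from h import *
from scipy.spatial.transform import Rotation as R
x,y,z,yaw=map(float,sys.argv[1:5])
o=bot.get_obs();Rm=R.from_euler("xyz",o["tcp_rot"],degrees=True)
d=Rm.inv().apply(np.array([x,y,z])-o["ee_pos"])
a=Rm.as_matrix()[:,0];cur=np.degrees(np.arctan2(a[1],a[0]))
print("delta",np.round(d,4),"n",np.linalg.norm(d).round(3),"turn",round(-((yaw-cur+180)%360-180),2),"cur yaw",round(cur,2),"q",np.round(o["q"],1),"F",np.round(o["wrist_force"],1),"t",round(o["time"],2))
E
python3 drive.py '0.137 -0.148 0 0 0.085;0.137 -0.148 0 0 0.085;0.137 -0.148 0 0 0.085;0.137 -0.148 0 0 0.085;0.137 -0.148 0 0 0.085'
python3 drive.py '0.137 -0.148 0 0 0.085;0.137 -0.148 0 0 0.085;0.137 -0.148 0 0 0.085;0.137 -0.148 0 0 0.085;0.137 -0.148 0 0 0.085'
python3 drive.py '0.137 -0.148 0 0 0.085;0.137 -0.148 0 0 0.085;0.137 -0.148 0 0 0.085;0.137 -0.148 0 0 0.085;0.137 -0.148 0 0 0.085'
python3 goal.py 0.5515 0.2645 0.19 35
```

```text
time: 0.52
ee_pos: [0.2438, -0.3458, 0.256]
tcp_rot: [-180.0, -0.0, 16.1]
wrist_force: [0.3, 0.6, 0.1]
opening: 0.0848
grasp_force: 0.0
time: 0.93
ee_pos: [0.3342, -0.1655, 0.2563]
tcp_rot: [180.0, -0.0, 16.2]
wrist_force: [1.9, -1.0, 0.5]
opening: 0.085
grasp_force: 0.0
time: 1.35
ee_pos: [0.4247, 0.0151, 0.2561]
tcp_rot: [-180.0, -0.0, 16.2]
wrist_force: [0.9, -1.6, 0.1]
opening: 0.085
grasp_force: 0.0
delta [ 0.1913 -0.2041  0.0661] n 0.287 turn -18.8 cur yaw 16.2 q [  2.  -12.   -6.1  95.9   0.  165.8] F [ 0.9 -1.6  0.1] t 1.35
```

```bash
python3 drive.py '0.137 -0.148 0 -35.8 0.085;0.137 -0.148 0 -35.8 0.085;0.137 -0.148 0 -35.8 0.085;0.137 -0.148 0 -35.8 0.085;0.137 -0.148 0 -35.8 0.085' >/dev/null
python3 drive.py '0 0 0 -35.8 0.085;0 0 0 -35.8 0.085;0 0 0 -35.8 0.085;0 0 0 -35.8 0.085;0 0 0 -35.8 0.085' >/dev/null
python3 drive.py '0 0 0 -35.8 0.085;0 0 0 -35.8 0.085;0 0 0 -35.8 0.085;0 0 0 -35.8 0.085;0 0 0 -35.8 0.085' >/dev/null
python3 drive.py '0 0 0 -35.8 0.085;0 0 0 -35.8 0.085;0 0 0 -35.8 0.085;0 0 0 -35.8 0.085;0 0 0 -35.8 0.085'>/dev/null
python3 drive.py '0 0 0 -35.8 0.085;0 0 0 -35.8 0.085;0 0 0 -35.8 0.085;0 0 0 -35.8 0.085;0 0 0 -35.8 0.085'
python3 goal.py 0.5515 0.2645 0.19 215
```

```text
time: 3.43
ee_pos: [0.5146, 0.1927, 0.2559]
tcp_rot: [-180.0, -0.0, -164.5]
wrist_force: [0.4, 0.7, -0.4]
opening: 0.085
grasp_force: 0.0
delta [-0.0548  0.0593  0.0658] n 0.104 turn -19.5 cur yaw -164.5 q [20.5  4.9 10.  95.1 -0.   5. ] F [ 0.4  0.7 -0.4] t 3.43
```

```bash
python3 drive.py '-0.055 0.059 0.066 -19.5 0.085;-0.055 0.059 0.066 -19.5 0.085;-0.055 0.059 0.066 -19.5 0.085;-0.055 0.059 0.066 -19.5 0.085;-0.055 0.059 0.066 -19.5 0.085'
python3 goal.py 0.5515 0.2645 0.078 215
python3 - <<'E'
from h import *
ims=[]
for n,(u,v) in {"top":(153,193),"side":(341,132)}.items():
    ims.append(cv2.resize(vision.camera(n)[v-45:v+35,u-40:u+40],None,fx=5,fy=5,interpolation=cv2.INTER_CUBIC))
cv2.imwrite("pics/pre.png",np.hstack(ims))
E
```

```text
time: 3.85
ee_pos: [0.5518, 0.2643, 0.1885]
tcp_rot: [180.0, -0.2, -145.4]
wrist_force: [-0.8, -0.4, 0.5]
opening: 0.0851
grasp_force: 0.0
delta [-0.0002  0.0003  0.1105] n 0.11 turn -0.36 cur yaw -145.36 q [25.6 12.9 11.5 88.8 -0.  -9. ] F [-0.8 -0.4  0.5] t 3.85
```

View pics/pre.png

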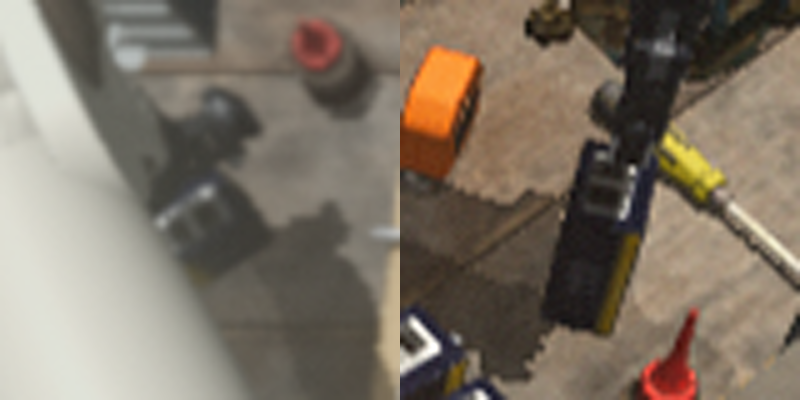

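Run:
```python
from h import *
o=bot.get_obs();p=o["ee_pos"];a=np.radians(-145.4);yv=np.array([np.sin(a),-np.cos(a),0])
for n,(u,v) in {"top":(153,193),"side":(341,132)}.items():
    for s in(-1,0,1):
        for dz in(-.025,.03):
            q=proj(n,p+s*.05*yv+[0,0,dz])[0];print(n,s,dz,np.round((q-[u-40,v-45])*5))
```

```text
top -1 -0.025 [239. 152.]
top -1 0.03 [221. 136.]
top 0 -0.025 [171. 197.]
top 0 0.03 [150. 184.]
top 1 -0.025 [103. 243.]
top 1 0.03 [ 79. 231.]
side -1 -0.025 [217. 176.]
side -1 0.03 [238. 106.]
side 0 -0.025 [231. 107.]
side 0 0.03 [252.  35.]
side 1 -0.025 [245.  40.]
side 1 0.03 [266. -33.]
```

Fingers project where expected (visible finger near crop px (239,140)), straddling the carton. I'll descend, grip and lift.

```bash
python3 drive.py '0 0 0.035 0 0.085;0 0 0.07 0 0.085;0 0 0.1 0 0.085;0 0 0.11 0 0.085;0 0 0.11 0 0.085'
python3 drive.py '0 0 0 0 0.04;0 0 0 0 0.04;0 0 0 0 0.04;0 0 0 0 0.04;0 0 0 0 0.04' 40
python3 drive.py '0 0 0 0 0.04;0 0 0 0 0.04;0 0 0 0 0.04'
python3 goal.py 0.5515 0.2645 0.19 215
```

```text
time: 4.37
ee_pos: [0.5513, 0.2629, 0.0788]
tcp_rot: [180.0, -0.2, -145.4]
wrist_force: [-0.2, 0.3, 0.6]
opening: 0.085
grasp_force: 0.0
time: 4.78
ee_pos: [0.5536, 0.2648, 0.0836]
tcp_rot: [-180.0, 0.3, -145.4]
wrist_force: [-2.2, 1.4, 7.7]
opening: 0.0622
grasp_force: 43.0
time: 5.03
ee_pos: [0.5535, 0.2648, 0.0836]
tcp_rot: [-180.0, 0.3, -145.4]
wrist_force: [-1.7, 1.0, 7.4]
opening: 0.0625
grasp_force: 43.0
delta [ 0.0014  0.0008 -0.1064] n 0.106 turn -0.35 cur yaw -145.35 q [25.6 13.5  0.6 76.8  0.  -9.1] F [-1.7  1.   7.4] t 5.03
```

```bash
python3 drive.py '0 0 -0.035 0 0.04;0 0 -0.07 0 0.04;0 0 -0.105 0 0.04;0 0 -0.132 0 0.04;0 0 -0.132 0 0.04'
python3 goal.py 0.5041 0.0906 0.21 174.3
```

```text
time: 5.45
ee_pos: [0.5542, 0.2648, 0.2207]
tcp_rot: [-179.9, 0.6, -145.4]
wrist_force: [0.6, -0.1, -1.9]
opening: 0.0625
grasp_force: 45.6
delta [ 0.1403 -0.1148  0.0094] n 0.182 turn 40.33 cur yaw -145.37 q [25.5 12.7 14.8 91.5 -0.  -9.1] F [ 0.6 -0.1 -1.9] t 5.45
```

```bash
python3 drive.py '0.028 -0.023 0 7 0.04;0.056 -0.046 0 14 0.04;0.084 -0.069 0 21 0.04;0.112 -0.092 0 28 0.04;0.14 -0.115 0 35 0.04'
python3 drive.py '0 0 0 5.3 0.04;0 0 0 5.3 0.04;0 0 0 5.3 0.04'
python3 goal.py 0.5041 0.0906 0.15 174.3
python3 - <<'E'
from h import *
ims=[]
for n,(u,v) in {"top":(205,200),"side":(305,160)}.items():
    ims.append(cv2.resize(vision.camera(n)[v-60:v+60,u-50:u+50],None,fx=4,fy=4,interpolation=cv2.INTER_CUBIC))
cv2.imwrite("pics/preplace.png",np.hstack(ims))
E
```

```text
time: 5.87
ee_pos: [0.502, 0.0885, 0.2128]
tcp_rot: [-180.0, 0.1, 179.3]
wrist_force: [1.0, -0.0, -1.7]
opening: 0.0622
grasp_force: 45.6
time: 6.12
ee_pos: [0.5028, 0.0898, 0.2129]
tcp_rot: [180.0, 0.1, 174.5]
wrist_force: [0.0, 0.3, -2.4]
opening: 0.0624
grasp_force: 45.6
delta [-0.0011  0.0009  0.0629] n 0.063 turn 0.17 cur yaw 174.47 q [10.1 -1.2 -1.  90.   0.  15.6] F [ 0.   0.3 -2.4] t 6.12
```

View pics/preplace.png

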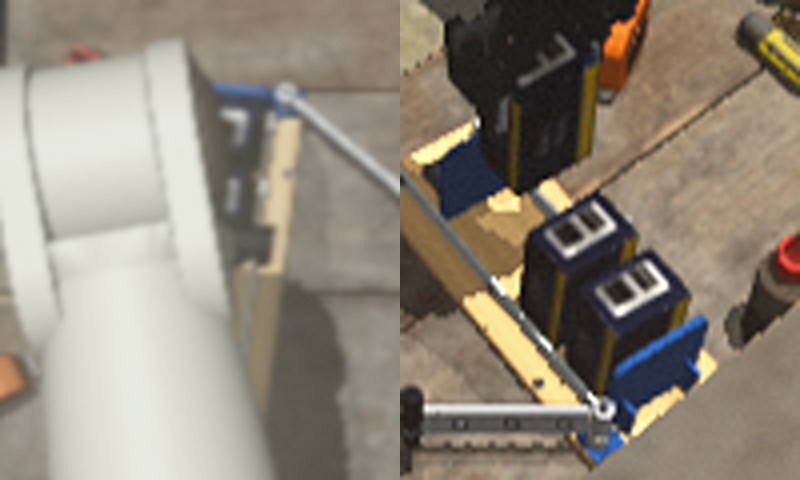

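Run:
```python
from h import *
t=[.529,.0881,-.0997]
def pt(n,px,h):
    i=I[n];s=(np.array(px)-i["mtx"][:2,2])/i["mtx"][0,0]
    s=s/(1+i["k1"]*(s@s));E=i["extrinsics"];d=E[:3,:3]@[*s,1];k=(h-E[2,3])/d[2];return E[:3,3]+k*d
for c in((120,194),(181,160)):
    p=pt("side",np.array(c)/4+[255,100],.129);print(p,((p[:2]-t[:2])@rot(t[2])))
for c,nm in (((170,235),"b"),((225,285),"a")):
    p=pt("side",np.array(c)/4+[255,100],.112);print(nm,((p[:2]-t[:2])@rot(t[2])))
tc=(np.array(bot.get_obs()["ee_pos"][:2])-t[:2])@rot(t[2]);print("tcp tray",tc)
```

```text
[0.523197   0.06438819 0.129     ] [-0.00341403 -0.02417166]
[0.52909448 0.11469941 0.129     ] [-0.00255356  0.02647673]
b [ 0.03326991 -0.00858973]
a [ 0.08526182 -0.00316085]
tcp tray [-0.02625653 -0.00017524]
```

Carton hangs straight, front face at tray x ≈ −0.003, centred across the row, with clearance to b. Lowering.

```bash
python3 drive.py '0 0 0.035 0 0.04;0 0 0.07 0 0.04;0 0 0.095 0 0.04;0 0 0.105 0 0.04;0 0 0.11 0 0.04'
python3 drive.py '0 0 0.003 0 0.04;0 0 0.006 0 0.04;0 0 0.008 0 0.04;0 0 0.009 0 0.04;0 0 0.009 0 0.04'
python3 goal.py 0.5041 0.0906 0.0956 174.3
```

```text
time: 6.63
ee_pos: [0.5018, 0.0905, 0.1005]
tcp_rot: [-180.0, -0.2, 174.5]
wrist_force: [-0.4, 0.1, -1.1]
opening: 0.0625
grasp_force: 45.6
time: 7.05
ee_pos: [0.5038, 0.0902, 0.0956]
tcp_rot: [179.9, 0.2, 174.4]
wrist_force: [-1.2, 1.8, 4.2]
opening: 0.0624
grasp_force: 45.3
delta [-0.0002  0.0005  0.    ] n 0.001 turn 0.06 cur yaw 174.36 q [ 10.1  -0.5 -13.3  76.9   0.   15.8] F [-1.2  1.8  4.2] t 7.05
```

```bash
python3 drive.py '0 0 0 0 0.08;0 0 0 0 0.08;0 0 0 0 0.08;0 0 0 0 0.08'
python3 drive.py '0 0 -0.02 0 0.08;0 0 -0.05 0 0.08;0 0 -0.085 0 0.08;0 0 -0.085 0 0.08'
python3 drive.py '0.035 0 0 0 0;0.07 0 0 0 0;0.1 0 0 0 0;0.1 0 0 0 0;0.1 0 0 0 0'
python3 - <<'E'
from h import *
print(tw([.529,.0881,-.0997],[[-.12,0,.09],[-.033,0,.09]]))
E
python3 goal.py 0.4096 0.1000 0.09 174.3
python3 - <<'E'
from h import *
ims=[]
for n,(u,v) in {"top":(205,200),"side":(305,160)}.items():
    ims.append(cv2.resize(vision.camera(n)[v-60:v+60,u-50:u+50],None,fx=4,fy=4,interpolation=cv2.INTER_CUBIC))
cv2.imwrite("pics/placed.png",np.hstack(ims))
E
```

```text
time: 7.38
ee_pos: [0.5027, 0.0899, 0.0936]
tcp_rot: [180.0, 0.0, 174.3]
wrist_force: [0.1, 0.4, 0.4]
opening: 0.08
grasp_force: 0.0
time: 7.72
ee_pos: [0.5045, 0.0902, 0.1848]
tcp_rot: [179.9, 0.5, 174.3]
wrist_force: [1.4, 0.6, 0.8]
opening: 0.0801
grasp_force: 0.0
time: 8.13
ee_pos: [0.4025, 0.0999, 0.1788]
tcp_rot: [180.0, 0.1, 174.4]
wrist_force: [0.9, -0.6, -0.8]
opening: 0.0194
grasp_force: 0.0
[[0.40959591 0.10004419 0.09      ]
 [0.49616388 0.09138465 0.09      ]]
delta [-0.0069  0.0007  0.0888] n 0.089 turn 0.1 cur yaw 174.4 q [ 13.9 -14.6 -16.7  87.7  -0.   19.5] F [ 0.9 -0.6 -0.8] t 8.13
```

View pics/placed.png

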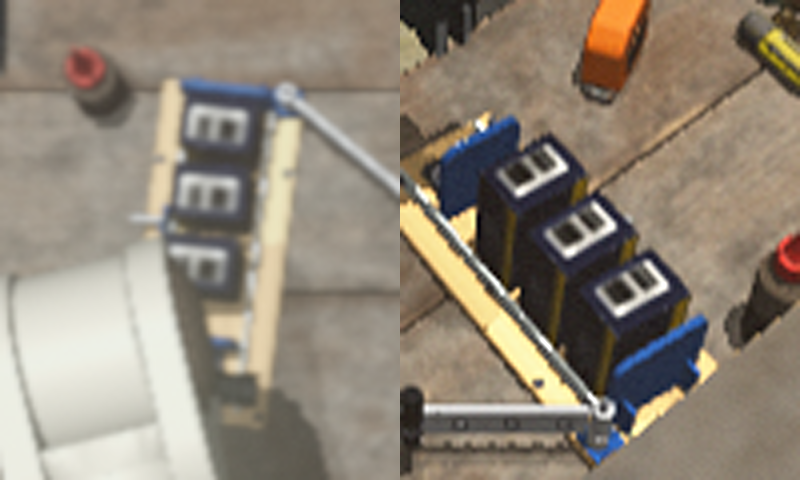

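All three cartons stand in the row with small gaps. Next I'll close the fingers, lower behind the stop and push.

```bash
python3 drive.py '0 0.0007 0.035 0 0;0 0.0007 0.07 0 0;0 0.0007 0.088 0 0;0 0.0007 0.088 0 0'
python3 drive.py '-0.02 0 0 0 0;-0.035 0 0 0 0;-0.05 0 0 0 0;-0.065 0 0 0 0;-0.075 0 0 0 0'
python3 drive.py '-0.003 0 0 0 0;-0.006 0 0 0 0;-0.008 0 0 0 0;-0.01 0 0 0 0;-0.01 0 0 0 0'
python3 goal.py 0.49616 0.09138 0.09 174.3
```

```text
time: 8.57
ee_pos: [0.4017, 0.0998, 0.0861]
tcp_rot: [-179.9, -0.4, 174.3]
wrist_force: [-0.3, 0.1, -0.4]
opening: 0.0001
grasp_force: 0.0
time: 8.98
ee_pos: [0.4789, 0.0926, 0.0909]
tcp_rot: [-180.0, -0.1, 174.3]
wrist_force: [-10.2, -1.5, 5.5]
opening: 0.0001
grasp_force: 5.0
time: 9.4
ee_pos: [0.4876, 0.0917, 0.0909]
tcp_rot: [-180.0, -0.0, 174.3]
wrist_force: [-4.2, -2.6, 0.3]
opening: 0.0001
grasp_force: 2.0
delta [-0.0085  0.0005  0.0009] n 0.009 turn 0.02 cur yaw 174.32 q [ 10.7  -2.3 -15.6  76.7  -0.   16.3] F [-4.2 -2.6  0.3] t 9.4
```

```bash
python3 drive.py '-0.002 0 0 0 0;-0.004 0 0 0 0;-0.004 0 0 0 0' | sed -n '2p;4p'
python3 drive.py '-0.002 0 0 0 0;-0.002 0 0 0 0' | sed -n '2p;4p'
python3 drive.py '-0.002 0 0 0 0;-0.002 0 0 0 0' | sed -n '2p;4p'
```

```text
ee_pos: [0.4914, 0.0913, 0.0909]
wrist_force: [-5.3, -2.4, 2.7]
ee_pos: [0.4934, 0.0911, 0.0908]
wrist_force: [-4.9, -3.0, 2.1]
ee_pos: [0.4944, 0.091, 0.0908]
wrist_force: [-11.9, -1.2, 4.3]
```

```bash
python3 drive.py '-0.001 0 0 0 0;-0.001 0 0 0 0' | sed -n '2p;4p'
python3 drive.py '-0.001 0 0 0 0;-0.001 0 0 0 0' | sed -n '2p;4p'
```

```text
ee_pos: [0.4945, 0.091, 0.0908]
wrist_force: [-16.7, -2.0, 8.2]
ee_pos: [0.4945, 0.0909, 0.0908]
wrist_force: [-22.6, -0.8, 11.7]
```

Snug: the force rose to 22 N with no further travel. I'll back off and plan the gate pushes.

```bash
cat > wp.py <<'E'
# leaf(0/1/2) extra_gap z angles_deg... : rows from current pose to push pose at each angle
import sys;from h import *
from scipy.spatial.transform import Rotation as R
k=int(sys.argv[1]);gap=float(sys.argv[2]);z=float(sys.argv[3]);angs=[float(a) for a in sys.argv[4:]]
t=[.529,.0881,-.0997]; G=[.9576,1.6265,1.1227]; r=.0145+gap
o=bot.get_obs();Rm=R.from_euler("xyz",o["tcp_rot"],degrees=True)
a=Rm.as_matrix()[:,0];cur=np.degrees(np.arctan2(a[1],a[0]));print("cur",np.round(o["ee_pos"],4),round(cur,1),"q6",round(o["q"][5],1),"F",np.round(o["wrist_force"],1),"t",round(o["time"],2))
for d in angs:
    th=np.radians(d)
    h=[[.130,-.050],[-.033,-.050],[-.033,.050]][k]
    l=[[-.128,-.022-r],[-.022-r,.078],[.069,.022+r]][k]
    p=tw(t,[[*(np.array(h)+rot(th)@l),z]])[0]
    yaw=np.degrees(th+t[2])+[180,90,180][k]
    D=Rm.inv().apply(p-o["ee_pos"]);tn=-((yaw-cur+180)%360-180)
    print(d,np.round(D,4),"turn",round(tn,1),"world",np.round(p,3),"yaw",round(yaw,1))
E
python3 drive.py '0.02 0 0 0 0;0.04 0 0 0 0;0.04 0 -0.035 0 0;0.04 0 -0.07 0 0;0.04 0 -0.11 0 0' | sed -n '1,2p;4p'
python3 wp.py 0 0.02 0.2 55 0
```

```text
time: 10.73
ee_pos: [0.4571, 0.0949, 0.2014]
wrist_force: [1.9, 0.1, 1.3]
cur [0.4571 0.0949 0.2014] 174.4 q6 17.4 F [1.9 0.1 1.3] t 10.73
55.0 [-0.1749 -0.1871  0.0013] turn -54.9 world [ 0.613 -0.108  0.2  ] yaw 229.3
0.0 [-0.0741 -0.1062  0.0014] turn 0.1 world [ 0.52  -0.018  0.2  ] yaw 174.3
```

```bash
python3 drive.py '-0.027 -0.029 0 -7 0;-0.054 -0.058 0 -14 0;-0.082 -0.087 0 -21 0;-0.109 -0.116 0 -28 0;-0.136 -0.145 0 -35 0' | sed -n '1,2p;4p'
python3 wp.py 0 0.02 0.2 55
```

```text
time: 11.15
ee_pos: [0.5804, -0.0644, 0.2015]
wrist_force: [0.5, 0.8, 0.3]
cur [ 0.5804 -0.0644  0.2015] -150.9 q6 -35.4 F [0.5 0.8 0.3] t 11.15
55.0 [-0.0068 -0.0542  0.0016] turn -20.2 world [ 0.613 -0.108  0.2  ] yaw 229.3
```

```bash
python3 drive.py '-0.003 -0.027 0 -7 0;-0.007 -0.054 0 -14 0;-0.007 -0.054 0 -20.2 0;-0.007 -0.054 0 -20.2 0' | sed -n '1,2p;4p'
python3 drive.py '0 0 0.04 0 0;0 0 0.08 0 0;0 0 0.105 0 0;0 0 0.105 0 0' | sed -n '1,2p;4p'
python3 wp.py 0 0.0 0.095 53 47 41 35 29 23 17 11 5
```

```text
time: 11.48
ee_pos: [0.6119, -0.1081, 0.2002]
wrist_force: [-0.5, 0.7, -0.1]
time: 11.82
ee_pos: [0.6083, -0.1056, 0.0899]
wrist_force: [-0.1, -0.3, -0.3]
cur [ 0.6083 -0.1056  0.0899] -131.2 q6 -58.6 F [-0.1 -0.3 -0.3] t 11.82
53.0 [ 0.0007  0.0193 -0.0049] turn 1.5 world [ 0.593 -0.093  0.095] yaw 227.3
47.0 [ 0.0034  0.0329 -0.0048] turn 7.5 world [ 0.581 -0.086  0.095] yaw 221.3
41.0 [ 0.0048  0.0468 -0.0047] turn 13.5 world [ 0.57  -0.078  0.095] yaw 215.3
35.0 [ 0.0046  0.0607 -0.0046] turn 19.5 world [ 0.56  -0.069  0.095] yaw 209.3
29.0 [ 0.003   0.0746 -0.0046] turn 25.5 world [ 0.55  -0.059  0.095] yaw 203.3
23.0 [ 0.      0.0882 -0.0045] turn 31.5 world [ 0.542 -0.047  0.095] yaw 197.3
17.0 [-0.0044  0.1014 -0.0044] turn 37.5 world [ 0.535 -0.035  0.095] yaw 191.3
11.0 [-0.0102  0.114  -0.0043] turn 43.5 world [ 0.529 -0.023  0.095] yaw 185.3
5.0 [-0.0173  0.126  -0.0043] turn 49.5 world [ 0.525 -0.009  0.095] yaw 179.3
```

```bash
python3 drive.py '0.001 0.019 -0.002 1.5 0;0.003 0.033 -0.002 7.5 0;0.005 0.047 -0.002 13.5 0;0.005 0.061 -0.002 19.5 0;0.003 0.075 -0.002 25.5 0' | sed -n '1,2p;4p'
python3 wp.py 0 0.0 0.095 29 23 17 11 5 2
```

```text
time: 12.23
ee_pos: [0.5527, -0.0593, 0.1002]
wrist_force: [-0.1, -1.5, -0.5]
cur [ 0.5527 -0.0593  0.1002] -157.0 q6 -29.1 F [-0.1 -1.5 -0.5] t 12.23
29.0 [0.002  0.0015 0.0052] turn -0.3 world [ 0.55  -0.059  0.095] yaw 203.3
23.0 [0.0052 0.0151 0.0052] turn 5.7 world [ 0.542 -0.047  0.095] yaw 197.3
17.0 [0.007  0.0289 0.0051] turn 11.7 world [ 0.535 -0.035  0.095] yaw 191.3
11.0 [0.0073 0.0428 0.0051] turn 17.7 world [ 0.529 -0.023  0.095] yaw 185.3
5.0 [0.0061 0.0567 0.0051] turn 23.7 world [ 0.525 -0.009  0.095] yaw 179.3
2.0 [0.005  0.0636 0.0051] turn 26.7 world [ 0.523 -0.003  0.095] yaw 176.3
```

```bash
python3 drive.py '0.005 0.015 0.002 5.7 0;0.007 0.029 0.002 11.7 0;0.007 0.043 0.002 17.7 0;0.006 0.057 0.002 23.7 0;0.005 0.062 0.002 26.7 0' | sed -n '1,2p;4p'
python3 wp.py 0 0.0 0.095 2 1 0
python3 drive.py '0 0.001 0 1 0;0 0.002 0 1 0;0 0.003 0 1 0;0 0.003 0 1 0' | sed -n '1,2p;4p'
python3 wp.py 0 0.0 0.095 0
```

```text
time: 12.65
ee_pos: [0.5235, -0.0031, 0.0984]
wrist_force: [-0.2, 0.4, 0.3]
cur [ 0.5235 -0.0031  0.0984] 176.3 q6 3.3 F [-0.2  0.4  0.3] t 12.65
2.0 [0.0002 0.0004 0.0034] turn 0.0 world [ 0.523 -0.003  0.095] yaw 176.3
1.0 [0.0008 0.0026 0.0034] turn 1.0 world [ 0.523 -0.     0.095] yaw 175.3
0.0 [0.0014 0.0049 0.0034] turn 2.0 world [0.522 0.002 0.095] yaw 174.3
time: 12.98
ee_pos: [0.5238, -0.0019, 0.0961]
wrist_force: [0.3, -0.1, 1.3]
cur [ 0.5238 -0.0019  0.0961] 175.8 q6 4.0 F [ 0.3 -0.1  1.3] t 12.98
0.0 [0.0017 0.0036 0.0011] turn 1.5 world [0.522 0.002 0.095] yaw 174.3
```

```bash
python3 drive.py '0 0.002 0 0 0;0 0.003 0 1.5 0;0 0.003 0 1.5 0' | sed -n '2p;4p'
python3 drive.py '0 0.002 0 0 0;0 0.003 0 0 0;0 0.003 0 0 0' | sed -n '2p;4p'
python3 wp.py 0 0.0 0.095 0
```

```text
ee_pos: [0.5237, 0.0009, 0.0953]
wrist_force: [1.2, -1.2, 1.3]
ee_pos: [0.5241, 0.0029, 0.0957]
wrist_force: [-2.1, -9.4, 3.8]
cur [0.5241 0.0029 0.0957] 174.2 q6 6.2 F [-2.1 -9.4  3.8] t 13.48
0.0 [ 0.0016 -0.0012  0.0008] turn -0.1 world [0.522 0.002 0.095] yaw 174.3
```

```bash
python3 drive.py '0 0.0015 0 0 0;0 0.0015 0 0 0;0 0.0015 0 0 0' | sed -n '2p;4p'
python3 drive.py '0 0.001 0 0 0;0 0.001 0 0 0;0 0.001 0 0 0' | sed -n '2p;4p'
```

```text
ee_pos: [0.5243, 0.0038, 0.096]
wrist_force: [-1.7, -12.6, 6.2]
ee_pos: [0.5243, 0.0041, 0.096]
wrist_force: [-3.1, -16.8, 7.5]
```

Side leaf is shut against its stop (17 N, within 1–2 mm of the predicted position). Now the end leaf.

```bash
python3 drive.py '0 -0.03 0 0 0;0 -0.04 0 0 0;0 -0.04 -0.035 0 0;0 -0.04 -0.07 0 0;0 -0.04 -0.105 0 0' | sed -n '1,2p;4p'
python3 wp.py 1 0.03 0.2 93 0
python3 - <<'E'
from h import *
t=[.529,.0881,-.0997]
im=vision.camera("top");im2=vision.camera("side");cv2.imwrite("pics/t2.png",im);cv2.imwrite("pics/s2.png",im2)
for a in ([0,1.6265,1.1227],):
    g=gate(a);P=tw(t,[[*p,h] for p,h in zip(g[1:],[.066,.066,.066,.11,.11,.11])])
    for n,i in(("top",im),("side",im2)):
        for q in proj(n,P): u,v=np.round(q).astype(int);print(n,u,v,i[v-1:v+2,u-1:u+2].mean((0,1)).round())
E
```

```text
time: 14.4
ee_pos: [0.5196, -0.0334, 0.2011]
wrist_force: [0.5, -1.0, 0.2]
cur [ 0.5196 -0.0334  0.2011] 174.2 q6 2.1 F [ 0.5 -1.   0.2] t 14.4
93.0 [0.1102 0.0012 0.0013] turn -3.1 world [ 0.41  -0.021  0.2  ] yaw 177.3
0.0 [0.1025 0.1497 0.0013] turn 89.9 world [0.433 0.126 0.2  ] yaw 84.3
top 221 211 [188. 199. 200.]
top 219 241 [198. 210. 211.]
top 208 262 [147. 158. 161.]
top 226 199 [197. 207. 208.]
top 224 234 [207. 218. 219.]
top 212 262 [182. 193. 194.]
side 270 159 [237. 238. 239.]
side 248 137 [31. 34. 37.]
side 243 116 [33. 37. 38.]
side 274 161 [43. 47. 53.]
side 249 134 [29. 34. 37.]
side 238 109 [ 94. 116. 124.]
```

```bash
python3 drive.py '0.037 0 0 -3 0;0.074 0 0 -3 0;0.11 0.001 0 -3 0;0.11 0.001 0 -3 0' | sed -n '1,2p;4p'
python3 drive.py '0 0 0.04 0 0;0 0 0.08 0 0;0 0 0.104 0 0;0 0 0.104 0 0' | sed -n '1,2p;4p'
python3 wp.py 1 0.0 0.095 95 90 84 78 72 66 60
```

```text
time: 14.83
ee_pos: [0.4063, -0.0205, 0.2005]
wrist_force: [0.6, 0.9, 0.6]
time: 15.17
ee_pos: [0.4082, -0.0209, 0.0914]
wrist_force: [0.0, 0.3, 0.3]
cur [ 0.4082 -0.0209  0.0914] 177.2 q6 -0.2 F [0.  0.3 0.3] t 15.17
95.0 [-0.0032  0.0272 -0.0037] turn -2.0 world [0.413 0.006 0.095] yaw 179.3
90.0 [-0.0001  0.034  -0.0036] turn 3.0 world [0.41  0.013 0.095] yaw 174.3
84.0 [ 0.0029  0.0425 -0.0036] turn 9.0 world [0.407 0.022 0.095] yaw 168.3
78.0 [ 0.0049  0.0513 -0.0036] turn 15.0 world [0.406 0.031 0.095] yaw 162.3
72.0 [ 0.006   0.0602 -0.0036] turn 21.0 world [0.405 0.04  0.095] yaw 156.3
66.0 [ 0.0062  0.0693 -0.0036] turn 27.0 world [0.405 0.049 0.095] yaw 150.3
60.0 [ 0.0054  0.0782 -0.0036] turn 33.0 world [0.407 0.058 0.095] yaw 144.3
```

```bash
python3 drive.py '-0.001 0.03 -0.001 0 0;0.001 0.038 -0.001 6 0;0.004 0.047 -0.001 12 0;0.0055 0.056 -0.001 18 0;0.006 0.065 -0.001 24 0' | sed -n '1,2p;4p'
python3 wp.py 1 0.0 0.095 63 57 51 45 39
```

```text
time: 15.58
ee_pos: [0.4084, 0.0446, 0.099]
wrist_force: [-2.0, -1.0, -0.6]
cur [0.4084 0.0446 0.099 ] 152.9 q6 33.3 F [-2.  -1.  -0.6] t 15.58
63.0 [0.0061 0.0064 0.004 ] turn 5.7 world [0.406 0.053 0.095] yaw 147.3
57.0 [0.0087 0.015  0.004 ] turn 11.7 world [0.407 0.062 0.095] yaw 141.3
51.0 [0.0103 0.0239 0.004 ] turn 17.7 world [0.41  0.071 0.095] yaw 135.3
45.0 [0.011  0.0329 0.004 ] turn 23.7 world [0.414 0.079 0.095] yaw 129.3
39.0 [0.0107 0.0419 0.004 ] turn 29.7 world [0.418 0.087 0.095] yaw 123.3
```

```bash
python3 drive.py '0.006 0.006 0.002 5.7 0;0.0085 0.015 0.002 11.7 0;0.010 0.024 0.002 17.7 0;0.011 0.033 0.002 23.7 0;0.0105 0.042 0.002 29.7 0' | sed -n '1,2p;4p'
python3 wp.py 1 0.0 0.095 39 33 27 21 15 9
```

```text
time: 16.0
ee_pos: [0.4181, 0.0871, 0.0971]
wrist_force: [-1.8, 1.1, 0.7]
cur [0.4181 0.0871 0.0971] 123.3 q6 68.5 F [-1.8  1.1  0.7] t 16.0
39.0 [-0.0001 -0.0004  0.0021] turn -0.0 world [0.418 0.087 0.095] yaw 123.3
33.0 [0.0033 0.008  0.0021] turn 6.0 world [0.423 0.094 0.095] yaw 117.3
27.0 [0.0058 0.0166 0.0021] turn 12.0 world [0.429 0.101 0.095] yaw 111.3
21.0 [0.0074 0.0255 0.0021] turn 18.0 world [0.435 0.107 0.095] yaw 105.3
15.0 [0.0081 0.0345 0.0022] turn 24.0 world [0.443 0.113 0.095] yaw 99.3
9.0 [0.0078 0.0435 0.0022] turn 30.0 world [0.45  0.117 0.095] yaw 93.3
```

```bash
python3 drive.py '0.003 0.008 0.001 6 0;0.006 0.0165 0.001 12 0;0.0075 0.0255 0.001 18 0;0.008 0.0345 0.001 24 0;0.008 0.0435 0.001 30 0' | sed -n '1,2p;4p'
python3 wp.py 1 0.0 0.095 9 6 3 0
```

```text
time: 16.42
ee_pos: [0.4507, 0.1178, 0.0966]
wrist_force: [-0.4, -2.8, 4.1]
cur [0.4507 0.1178 0.0966] 93.3 q6 101.4 F [-0.4 -2.8  4.1] t 16.42
9.0 [-0.0003 -0.0005  0.0016] turn -0.0 world [0.45  0.117 0.095] yaw 93.3
6.0 [0.0015 0.0037 0.0016] turn 3.0 world [0.454 0.119 0.095] yaw 90.3
3.0 [0.0031 0.0079 0.0016] turn 6.0 world [0.458 0.121 0.095] yaw 87.3
0.0 [0.0044 0.0122 0.0016] turn 9.0 world [0.463 0.123 0.095] yaw 84.3
```

```bash
python3 drive.py '0.0015 0.004 0 3 0;0.003 0.008 0 6 0;0.0035 0.010 0 7.5 0;0.0035 0.010 0 7.5 0' | sed -n '1,2p;4p'
python3 drive.py '0 0.002 0 1.5 0;0.001 0.003 0 1.5 0;0.001 0.003 0 1.5 0' | sed -n '1,2p;4p'
python3 wp.py 1 0.0 0.095 0
```

```text
time: 16.75
ee_pos: [0.4606, 0.1218, 0.0964]
wrist_force: [-0.8, 0.9, 4.9]
time: 17.0
ee_pos: [0.462, 0.1225, 0.0961]
wrist_force: [-7.5, 2.7, 11.3]
cur [0.462  0.1225 0.0961] 84.6 q6 110.2 F [-7.5  2.7 11.3] t 17.0
0.0 [0.0004 0.0006 0.0011] turn 0.3 world [0.463 0.123 0.095] yaw 84.3
```

```bash
python3 drive.py '0 0.002 0 0 0;0 0.002 0 0 0;0 0.002 0 0 0' | sed -n '2p;4p'
python3 drive.py '0 0.002 0 0 0;0 0.002 0 0 0;0 0.002 0 0 0' | sed -n '2p;4p'
python3 wp.py 1 0.0 0.095 0
```

```text
ee_pos: [0.4624, 0.1225, 0.0961]
wrist_force: [-17.6, 3.5, 15.8]
ee_pos: [0.4628, 0.1225, 0.0961]
wrist_force: [-27.4, 7.1, 21.2]
cur [0.4628 0.1225 0.0961] 84.7 q6 110.0 F [-27.4   7.1  21.2] t 17.5
0.0 [ 0.0003 -0.0002  0.0011] turn 0.4 world [0.463 0.123 0.095] yaw 84.3
```

End leaf is shut (27 N, 0.2 mm from prediction). Retreat and go to the hasp leaf.

```bash
python3 drive.py '0 -0.03 0 0 0;0 -0.04 0 0 0;0 -0.04 -0.035 0 0;0 -0.04 -0.07 0 0;0 -0.04 -0.105 0 0' | sed -n '1,2p;4p'
python3 drive.py '0 0 0 -35.8 0;0 0 0 -35.8 0;0 0 0 -35.8 0;0 0 0 -35.8 0;0 0 0 -35.8 0' >/dev/null
python3 drive.py '0 0 0 -35.8 0;0 0 0 -35.8 0;0 0 0 -35.8 0;0 0 0 -35.8 0;0 0 0 -35.8 0' | sed -n '1,2p;4p'
python3 wp.py 2 0.03 0.2 64.3 0
python3 - <<'E'
from h import *
t=[.529,.0881,-.0997]
im=vision.camera("top");im2=vision.camera("side");cv2.imwrite("pics/t3.png",im);cv2.imwrite("pics/s3.png",im2)
g=gate([0,0,1.1227]);P=tw(t,[[*p,h] for p,h in zip(g[1:],[.066,.066,.066,.11,.11,.11])])
for n,i in(("top",im),("side",im2)):
    for q in proj(n,P): u,v=np.round(q).astype(int);print(n,u,v,i[v-1:v+2,u-1:u+2].mean((0,1)).round())
E
```

```text
time: 17.92
ee_pos: [0.4257, 0.1252, 0.2011]
wrist_force: [0.7, 0.1, -0.1]
time: 18.75
ee_pos: [0.4265, 0.1253, 0.2]
wrist_force: [0.1, 0.6, -0.4]
cur [0.4265 0.1253 0.2   ] 156.5 q6 39.9 F [ 0.1  0.6 -0.4] t 18.75
64.3 [-5.800e-03  1.218e-01  1.000e-04] turn -82.1 world [0.48  0.235 0.2  ] yaw 238.6
0.0 [-1.075e-01  1.286e-01  1.000e-04] turn -17.8 world [0.576 0.2   0.2  ] yaw 174.3
top 221 211 [199. 200. 199.]
top 191 207 [ 83.  95. 101.]
top 171 195 [191. 202. 203.]
top 226 199 [89. 95. 98.]
top 195 211 [107. 112. 113.]
top 168 199 [208. 218. 219.]
side 270 159 [198. 206. 212.]
side 298 143 [87. 81. 83.]
side 325 139 [114. 138. 159.]
side 274 161 [45. 46. 50.]
side 290 133 [37. 40. 46.]
side 322 126 [56. 67. 80.]
```

```bash
python3 drive.py '-0.002 0.03 0 -7 0;-0.004 0.06 0 -14 0;-0.006 0.09 0 -21 0;-0.006 0.122 0 -28 0;-0.006 0.122 0 -35 0' >/dev/null
python3 drive.py '0 0 0 -35.8 0;0 0 0 -35.8 0;0 0 0 -35.8 0;0 0 0 -35.8 0;0 0 0 -35.8 0' >/dev/null
python3 drive.py '0 0 0 -11.3 0;0 0 0 -11.3 0;0 0 0 -11.3 0' | sed -n '1,2p;4p'
python3 wp.py 2 0.03 0.095 64.3
python3 - <<'E'
from h import *
im=cv2.imread("pics/s3.png")
# print dark-mask map around hasp post area
g=cv2.cvtColor(im,cv2.COLOR_BGR2GRAY)
for v in range(112,160,2): print(v,"".join("%x"%(x//16) for x in g[v,284:350]))
E
```

```text
time: 19.93
ee_pos: [0.4814, 0.2345, 0.1996]
wrist_force: [0.5, 0.1, 0.2]
cur [0.4814 0.2345 0.1996] -121.8 q6 -32.2 F [0.5 0.1 0.2] t 19.93
64.3 [0.0004 0.001  0.1046] turn -0.4 world [0.48  0.235 0.095] yaw 238.6
112 888888788898888854566778788432357777767777777787777787886422378457
114 788888888889998943333344555322577766777777777777888888788775233795
116 888889888888899443444343334325677766777788777888788878777887722236
118 778887899988983443444444334346777777778887787788888777776765579633
120 767778888988894433333433444578777777777777777777777777665469898995
122 777878888888888834576444436677778864346888777778887765469999988999
124 887788888898878884333565577887777722222688888888875478a9999999999a
126 878889998888888898887666887887788712112888888997547999988999999999
128 8889999888999888887889998888777883111157789aa757988898999999999999
130 8988877788998889999988988887777771121289aa856998999999999889999999
132 88874323788999888888988888887787311215b96779889999a998888889989999
134 988622223888888877788999999877771222334799988898888898888899999999
136 8883111268777777777778888888776611247dda88999987889888899999999a99
138 cce21212787777777887888887899ccddeddbb8898899987888888899999999999
140 eed11112877888868889bcddeeddb9886455555888877888888888899899998999
142 df311213777675213abbba87564479995555556998888887788888889999999888
144 56732325733235aa212455555456677b6555669987888888898889999999999999
146 b54212233544444aea22345598c5976588988888878999999999999999989999a9
148 c4223343589622445de82235778745333668887789999889999999999999999999
150 225743222358a659dffc3232477445433358878999999999999999989998899999
152 224884222126cdcb83222242446669777776778888899999988989998989999999
154 222258768bbda532222222222239a8888888877899989999999999999988889899
156 1223227cc83222222333355be72226999988778889889999999999988998888898
158 1222222222222223347644547ee522489999988888888999999998899888888878
```

Hasp post seen at side px (320,124), matching the prediction. Descending beside it.

```bash
python3 drive.py '0 0 0.04 0 0;0 0 0.08 0 0;0 0 0.103 0 0;0 0 0.103 0 0' | sed -n '1,2p;4p'
python3 wp.py 2 0.0 0.095 63 57 51 45 39
```

```text
time: 20.27
ee_pos: [0.4788, 0.2333, 0.0911]
wrist_force: [-0.4, -0.4, -0.5]
cur [0.4788 0.2333 0.0911] -122.1 q6 -31.9 F [-0.4 -0.4 -0.5] t 20.27
63.0 [-0.0032 -0.0321 -0.004 ] turn 0.6 world [0.508 0.219 0.095] yaw 237.3
57.0 [-0.0065 -0.0395 -0.0041] turn 6.6 world [0.516 0.218 0.095] yaw 231.3
51.0 [-0.0091 -0.0473 -0.0041] turn 12.6 world [0.524 0.216 0.095] yaw 225.3
45.0 [-0.0108 -0.0553 -0.0042] turn 18.6 world [0.531 0.213 0.095] yaw 219.3
39.0 [-0.0117 -0.0634 -0.0042] turn 24.6 world [0.539 0.21  0.095] yaw 213.3
```

```bash
python3 drive.py '-0.003 -0.032 -0.001 0.6 0;-0.0065 -0.0395 -0.001 6.6 0;-0.009 -0.0475 -0.001 12.6 0;-0.011 -0.0555 -0.001 18.6 0;-0.0115 -0.0635 -0.001 24.6 0' | sed -n '1,2p;4p'
python3 wp.py 2 0.0 0.095 39 33 27 21 15 9
```

```text
time: 20.68
ee_pos: [0.5424, 0.2111, 0.0995]
wrist_force: [-0.7, 0.1, -0.2]
cur [0.5424 0.2111 0.0995] -146.9 q6 -11.8 F [-0.7  0.1 -0.2] t 20.68
39.0 [0.0039 0.0007 0.0045] turn -0.2 world [0.539 0.21  0.095] yaw 213.3
33.0 [ 0.0004 -0.0067  0.0045] turn 5.8 world [0.546 0.205 0.095] yaw 207.3
27.0 [-0.0022 -0.0145  0.0045] turn 11.8 world [0.552 0.2   0.095] yaw 201.3
21.0 [-0.0041 -0.0224  0.0045] turn 17.8 world [0.558 0.195 0.095] yaw 195.3
15.0 [-0.0051 -0.0305  0.0045] turn 23.8 world [0.563 0.188 0.095] yaw 189.3
9.0 [-0.0052 -0.0387  0.0045] turn 29.8 world [0.568 0.182 0.095] yaw 183.3
```

```bash
python3 drive.py '-0.002 -0.0075 0.002 6 0;-0.0045 -0.015 0.002 12 0;-0.006 -0.023 0.002 18 0;-0.007 -0.031 0.002 24 0;-0.0075 -0.039 0.002 30 0' | sed -n '1,2p;4p'
python3 wp.py 2 0.0 0.095 9 6 3 0
```

```text
time: 21.1
ee_pos: [0.5701, 0.1826, 0.0976]
wrist_force: [-1.1, 1.0, -0.2]
cur [0.5701 0.1826 0.0976] -176.9 q6 14.7 F [-1.1  1.  -0.2] t 21.1
9.0 [ 0.0022 -0.001   0.0026] turn -0.2 world [0.568 0.182 0.095] yaw 183.3
6.0 [ 0.0004 -0.0046  0.0026] turn 2.8 world [0.57  0.178 0.095] yaw 180.3
3.0 [-0.0012 -0.0084  0.0026] turn 5.8 world [0.572 0.174 0.095] yaw 177.3
0.0 [-0.0027 -0.0122  0.0026] turn 8.8 world [0.573 0.171 0.095] yaw 174.3
```

```bash
python3 drive.py '-0.001 -0.004 0.001 3 0;-0.002 -0.008 0.001 6 0;-0.003 -0.010 0.001 8 0;-0.003 -0.010 0.001 8.8 0' | sed -n '1,2p;4p'
python3 drive.py '0 -0.0015 0 0 0;0 -0.002 0 0 0;0 -0.002 0 0 0' | sed -n '1,2p;4p'
python3 drive.py '0 -0.0015 0 0 0;0 -0.002 0 0 0;0 -0.002 0 0 0' | sed -n '1,2p;4p'
python3 wp.py 2 0.0 0.095 0
```

```text
time: 21.43
ee_pos: [0.5739, 0.1726, 0.0968]
wrist_force: [0.5, -0.4, 2.2]
time: 21.68
ee_pos: [0.5734, 0.1711, 0.0963]
wrist_force: [0.3, -0.4, 6.5]
time: 21.93
ee_pos: [0.5729, 0.1695, 0.0963]
wrist_force: [-1.0, 2.9, 7.3]
cur [0.5729 0.1695 0.0963] 174.8 q6 21.6 F [-1.   2.9  7.3] t 21.93
0.0 [-0.0004  0.0011  0.0013] turn 0.5 world [0.573 0.171 0.095] yaw 174.3
```

```bash
python3 drive.py '0 -0.0015 0 0 0;0 -0.002 0 0 0;0 -0.002 0 0 0' | sed -n '2p;4p'
python3 drive.py '0 -0.0015 0 0 0;0 -0.002 0 0 0;0 -0.002 0 0 0' | sed -n '2p;4p'
python3 wp.py 2 0.0 0.095 0
```

```text
ee_pos: [0.5722, 0.1684, 0.0963]
wrist_force: [-4.5, 7.8, 8.8]
ee_pos: [0.5714, 0.1673, 0.0963]
wrist_force: [-7.7, 12.5, 9.6]
cur [0.5714 0.1673 0.0963] 174.9 q6 21.3 F [-7.7 12.5  9.6] t 22.43
0.0 [-0.0017  0.0034  0.0013] turn 0.6 world [0.573 0.171 0.095] yaw 174.3
```

Force reached 15 N, 3 mm past the nominal position. I'll retreat and check visually.

```bash
python3 drive.py '0 0.03 0 0 0;0 0.05 0 0 0;0 0.05 -0.035 0 0;0 0.05 -0.07 0 0;0 0.05 -0.105 0 0' | sed -n '1,2p;4p'
python3 drive.py '0.04 0.01 0 0 0;0.08 0.02 -0.03 0 0;0.12 0.03 -0.05 0 0;0.16 0.04 -0.05 0 0;0.2 0.05 -0.05 0 0' | sed -n '1,2p;4p'
python3 drive.py '0.04 0 0 0 0;0.08 0 0 0 0;0.08 0.04 0 0 0;0.08 0.08 0 0 0;0.08 0.12 0 0 0' | sed -n '1,2p;4p'
python3 - <<'E'
from h import *
t=[.529,.0881,-.0997]
T=vision.camera("top");S=vision.camera("side");cv2.imwrite("pics/t4.png",T);cv2.imwrite("pics/s4.png",S)
g=gate([0,0,0]);P=tw(t,[[*p,h] for p,h in zip(g,[.066]*4+[.11]*3)])
ims=[]
for n,i,(u,v),(w,h) in(("top",T,(207,200),(40,60)),("side",S,(295,160),(60,60))):
    c=cv2.resize(i[v-h:v+h,u-w:u+w],None,fx=4,fy=4,interpolation=cv2.INTER_CUBIC)
    for q in proj(n,P):
        x,y=((q-[u-w,v-h]+.5)*4-.5).round().astype(int);cv2.circle(c,(int(x),int(y)),5,(0,255,0),1);print(n,x,y)
    ims.append(c)
cv2.imwrite("pics/final.png",np.hstack(ims))
E
```

```text
time: 22.85
ee_pos: [0.5758, 0.2151, 0.2006]
wrist_force: [1.3, 0.5, 0.8]
time: 23.27
ee_pos: [0.3912, 0.2791, 0.2512]
wrist_force: [0.5, 1.4, -0.8]
time: 23.68
ee_pos: [0.3225, 0.4066, 0.2512]
wrist_force: [1.7, -0.3, 0.5]
top 239 90
top 218 284
top 97 271
top 108 178
top 238 237
top 115 287
top 81 179
side 285 405
side 141 237
side 254 172
side 322 246
side 156 246
side 222 134
side 339 190
```

View pics/final.png

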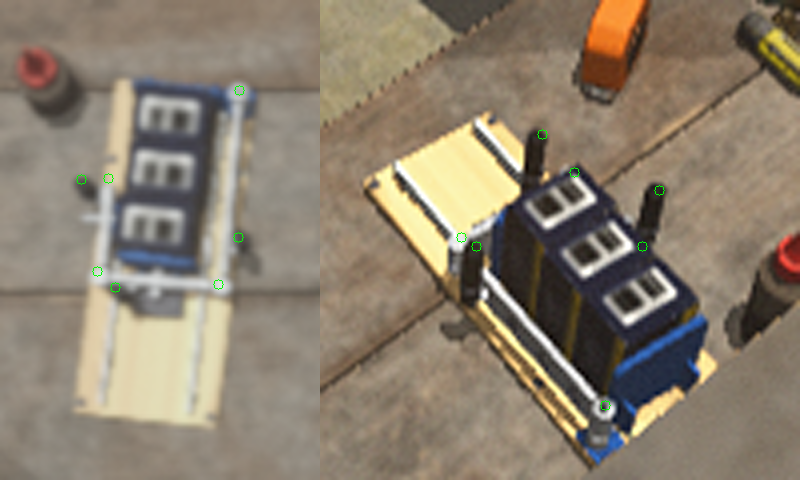

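The final picture shows three cartons tight, the gate round the row and posts near their predicted marks. The end leaf in the top view may lie a little low near crop (98,281), so I'll measure that numerically.

Run:
```python
from h import *
t=[.529,.0881,-.0997]
g0=cv2.cvtColor(cv2.imread("pics/t4.png"),cv2.COLOR_BGR2GRAY)
for a in([0,0,0],[0,.05,0]):
    g=gate(a)
    for z in(.064,.03):
        print(a,z,np.round(proj("top",tw(t,[[*p,z] for p in g[:4]])),1).tolist(), "outer", np.round(proj("top",tw(t,[[-.036,-.05,z],[-.036,.05,z]])),1).tolist())
print("cols 186..228")
for v in range(202,218): print(v,"".join("%x"%(x//16) for x in g0[v,186:229]))
print("hasp/side rows, cols 184..200 | 215..235")
for v in range(180,206,2): print(v,"".join("%x"%(x//16) for x in g0[v,184:202]),"".join("%x"%(x//16) for x in g0[v,214:236]))
```

```text
[0, 0, 0] 0.064 [[226.4, 162.3], [221.1, 210.6], [190.9, 207.5], [193.7, 184.3]] outer [[221.0, 211.5], [190.8, 208.4]]
[0, 0, 0] 0.03 [[226.9, 164.4], [221.7, 211.5], [192.2, 208.6], [194.9, 185.8]] outer [[221.6, 212.4], [192.1, 209.5]]
[0, 0.05, 0] 0.064 [[226.4, 162.3], [221.1, 210.6], [190.7, 209.0], [192.4, 185.7]] outer [[221.0, 211.5], [190.8, 208.4]]
[0, 0.05, 0] 0.03 [[226.9, 164.4], [221.7, 211.5], [192.0, 210.0], [193.6, 187.2]] outer [[221.6, 212.4], [192.1, 209.5]]
cols 186..228
202 9999bcdb765555555544444444444458bcbccba9644
203 9999bccb766666666655555444444458abbccb98655
204 9999bddb877666666666666655555568aabccb87666
205 9999bcca8997555555566666666655689abccb86666
206 999abcb98aa9765544556655555555679abccb86666
207 999acddb9abaa97655678754444444579bcdcb86777
208 999bdddcbccccbaa999bba87765666689bcdca87788
209 999bdddcbccccccccccddcbbaa99aaaaabcdca87788
210 889bcdcbaaaabbcccccdddcccccccccdcccddca8788
211 889acba976679aa999abbbbbbbbbcccccccdddb8788
212 778accb975556887679bb87777899aaaaabddca7666
213 778acccb9655556567aba7666667999999abba76566
214 889bccccb9644455678987777778abbbaaaaa876667
215 889bccddcb86555567777778878acddcbcccba86677
216 789bccccdcaa975567887888878bdddccddddca7677
217 88acccccccbcb96567788888778bdddccddddca8777
hasp/side rows, cols 184..200 | 215..235
180 99999998999abca77a b8544468bccb9888999999
182 999999999bcccc978a 96443468bccb8888899999
184 987677889bcccb869b 86444589bccb89a9999998
186 87544457accbba7566 75434689bccb8999999988
188 98754347bdc9865444 44334689bcca8888999888
190 98887668bcb8545555 44335789bcb98778888888
192 88889988bcb7569ccc 4444689bccb88888888889
194 889abbbbccb967aca8 444579abccb87888888888
196 8888888acca757ab86 44468accdcb87888888888
198 9988889bcc9657aa86 44479abddca75567888888
200 998889acdc85455555 4458bbbccca85445788888
202 899999bcdb76555555 4458bcbccba96445789999
204 999999bddb87766666 5568aabccb876666678999
```

Leaf lines in the top view lie on the shut prediction: side and hasp within 0.5 px, end leaf slope within about 0.01 rad. Handing in.

```bash
python3 -c "
from workcell import bot, vision, job
print(job.job_done())"
```

```text
the job is handed in; nothing more can be done
None
```

I stood the loose carton in the row, pushed the stop snug and shut the gate in order (side, end, hasp), then handed the job in at about 24 s; the last pictures show all three leaves shut to within measurement error (about 0.02 rad), but the verdict was not shown.

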